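# Take a blister pack off a display peg and stand it in the pocket rack

### The job

Take the hanging blister pack off the peg stand: slide it out along the peg until it meets the upturned tip, then lift it as you go on sliding so that its hang slot rides over the tip, without ever forcing it against the peg, which is only springy wire. Carry it over to the grey pocket rack, set it down gently in the pocket, standing upright on the pocket's floor with its hang slot at the top, and let go.

Things in the scene. Friction and masses are not known exactly. Their poses are not given: they have to be found in the camera images.
- peg_stand: Display stand, fixed to the bench: dark steel foot 90 x 110 mm, aluminium post, grey clamp block on top (26 x 34 mm, top at 180 mm). Origin on the bench under the post's axis, z up. A 6 mm steel wire peg juts out level from the clamp along the stand's -x axis. The wire springs up and down, 2.5 to 5 N per mm at its bend (less when it reaches farther); over 10 N between pack and stand would spoil it.
- peg_root (a point): Where the peg's centre line crosses the post's axis, 165 mm above the bench; the peg runs along -x from here. Its outer end bends up at 45 degrees (14 mm of rise in 14 mm of run) and ends round. How far it sticks out is set by hand and not measured: the bend starts anywhere from 100 to 150 mm from here, so its centre line ends at 114 to 164 mm.
- pack: White blister pack, rigid, 65 to 125 g, 56 mm wide (y), 12 mm deep (x), 110 mm tall (z), hanging 65 to 85 mm from the post's axis, broad face square to the peg within 0.1 rad. Origin: centre of its underside, z up. Its side rails (8 mm wide, 12 mm deep) run the full height and can be gripped across the 56 mm width from above, a finger either side of the peg; a 3 mm web lies between, in the plane x = 0.
- pack_slot (a point): Centre of the pack's hang slot, 88.5 mm above the underside: an opening 18 mm wide (y), 15 mm high (z) through the 3 mm web, with 14 mm of web above it. Hanging, its top edge rests on the peg. On the straight of the peg the pack can be lifted at most 9 mm; on the upturned tip the slot has about 3.5 mm of play up and down.
- pocket_rack: Grey upright pocket on a 70 x 100 x 10 mm foot, fixed to the bench. Origin on the bench under the pocket's centre, z up. The pocket is open at the top, 18 mm wide inside (x) and 64 mm long inside (y), with 5 mm walls; floor 10 mm and rim 48 mm above the bench. The pack stands in it with its width along the rack's y axis, either face to the front.
- pocket_floor (a point): Centre of the pocket's floor, 10 mm above the bench; axes as the rack's.
Things that resemble listed ones, but are neither listed nor needed, are in the scene too. Of the things that look like the pocket_rack, the largest one is meant.

How it is judged:
By the outcome, as a careful person would: the job done as asked, in the order asked, and still so for the second after the job is handed in, with the robot touching nothing.
It also fails if it takes over 72 s, if anything falls off the work surface, if the arm or the gripper's body presses on something with over 40 N, if the wrist force passes 120 N, or if a joint passes its speed limit or range.

### The arm

A 7-joint arm with a two-finger parallel gripper is mounted at the origin on a cart in front of the work surface, level with it; the furniture and walls round the work are solid. World frame = base frame: x ahead of the robot, y to its left, z up, the work surface at z = 0. Lengths are in m, angles in rad, forces in N, time in s.
With the tool pointing down it reaches from about 0.4 to 0.85 m from the base axis. Payload 10.4 kg.
Tool frame: the origin (TCP) lies on the mounting face of the last link; the fingertips stand 173 mm ahead of it and the grasp point (between the pads) lies 155 mm ahead of it (manip.tip_extent is the distance from the TCP to the fingertips, in m); z points along the fingers, y is the line along which they close (so a half turn about z gives the same grasp; the last joint's range is limited). The gripper opens to 85 mm and grips with 20 to 120 N. Pads are 22 mm wide; open, the fingers measure 114 mm over their backs; the gripper's body (76 mm by 85 mm) begins 54 mm behind the grasp point. The pads swing forward as they close: fully open they stand 13 mm farther back than shut.
Start: joints at [-1.135, 0.332, -0.065, 1.46, 0.022, 1.35, -0.088], TCP at [0.277, 0.56, 0.405] pointing down, gripper open.
Joint ranges: [-2.6, 2.6], [-0.5, 2.12], [-1.47, 1.34], [0.16, 2.42], [-1.27, 4.41], [0.06, 2.06], [-2.6, 2.6]. Speed limits (rad/s): [2.22, 2.22, 2.79, 2.79, 3.14, 3.14, 3.14].

### API

Orientations are given as a unit quaternion [x, y, z, w].
In Python, from workcell import manip gives the robot as it stands.
- The arm moves only by the tool move_arm, never from a script. Its argument "plan" is one flat list of numbers, 7 for each row, row after row: the turn, a rotation vector about the tool's x, y, z in rad, then the shift along the tool's x, y, z in m, then the finger opening in m, from 0 to 0.0854. In form: [ax, ay, az, dx, dy, dz, gripper, ax, ay, az, dx, dy, dz, gripper, ...]. A call has 1 to 12 rows; each row is the pose to reach, as a shift and turn from the pose commanded when the call began, along the tool's axes at that moment; what a row does not reach only later rows make up. A row lasts 1/8 s, in which the tool goes at most 62.5 mm and 10.7 degrees, less where a joint would pass 70% of its speed; a pose out of reach is approached as far as the arm can. A call with a gripper value outside its range is refused whole. The fingers move at their own pace and stop on an object; "squeeze" is the grip in N (left out, the last holds). Time passes only in rows, so rows that repeat a pose let the fingers close. It gives the time, the measured TCP pose, the force, the opening and the grip force at its end, in the units of the state.
- manip.get_obs(): the state, without advancing time (a new reading comes with each control period).
- manip.camera(name): name is "side" or "top" or "wrist"; returns a dict with "color" (400x640x3 uint8, red, green, blue), "fx", "fy", "cx", "cy" (pixels), "cam_to_world" (4x4, takes a point from camera to world coordinates); the wrist camera has in their place "mount" (4x4, takes a point from camera to tool coordinates, whose origin is the TCP and whose axes are the flange's). Camera axes: x right, y down, z forward; pixel columns grow to the right and rows downward; lengths in m; the calibration is good to about 2 mm. A picture is of the moment at which its call begins: read the wrist's pose just before it. There is no depth.
- manip.hand_in(): hands the job in; it is judged then, once.
Trained networks look in a picture, given as the dict that the camera call returned (one of the last four; its "shot" number tells which), for a name from the list of things; names that differ only in an ending like _2 or _b are one class to them, and where a whole thing is asked for, a point or a joint stands for the part that bears it (a point fixed in the world has none). Each returns a list of dicts, best first, with "conf" (0 to 1); they miss things now and then, are a little off and sometimes report something else, mostly with a low value. They report only what shows in the picture. A call takes as long as a camera call. They do not tell look-alikes from the thing itself.
- manip.look_for(picture, label): "position" ([x, y, z] in m, in the coordinates of the camera as it stood for that picture, good to about 4 mm: the middle of the surface that is visible of it).
- manip.silhouettes(picture, label): "pixels" (400x640 bool, what is visible of it).
- manip.tip_of(picture, label): "position" ([x, y, z] in m, in the coordinates of the camera as it stood for that picture, good to about 4 mm: a listed point, or the origin of a listed thing).
The state is a dict: "clock": time; "joint_pos": joint angles; "joint_velocities": joint speeds; "tau": joint torques, N m; "position": TCP position; "ee_rot": TCP orientation; "ft_force": force on the tool from outside, world axes, zero at the start; "torque": the same for the moment, N m; "grip_width": opening from 0.0 (shut) to 1.0 (fully open); "grasp_force": force on a finger pad.
Only numpy, scipy, OpenCV 4.12 (cv2) and the standard library are available. Lean on these libraries where they do the work, as an engineer would, in place of code of your own. Each camera call takes 0.05 s, during which the arm holds its last target. There are 200 camera calls.

## Working session

There is one attempt and no reset: what is moved stays moved. The work goes in short steps, Python scripts to look and compute and a tool call to move; the robot and the scene stay as the last step left them, time stands still between calls to the robot, and variables do not carry over. Pictures are saved under pics/ and viewed, at most 10 in all, crops included, and the job is handed in when it is done.

Besides the shell and the picture viewer there is one more tool, called after ">>>" by a JSON object that holds its "fn" and its "kwargs", one argument or row to a line. move_arm: Moves the arm, as the interface text tells. Its arguments: {"type":"object","properties":{"plan":{"type":"array","items":{"type":"number"}},"squeeze":{"type":"number"}},"required":["plan"]}

```bash
mkdir -p pics; cat > h.py <<'E'
import numpy as np, cv2
from scipy.spatial.transform import Rotation as R
from workcell import manip
def shot(n):
    o=manip.get_obs(); c=manip.camera(n)
    if 'cam_to_world' in c: T=np.array(c['cam_to_world'])
    else:
        W=np.eye(4); W[:3,:3]=R.from_quat(o['ee_rot']).as_matrix(); W[:3,3]=o['position']; T=W@np.array(c['mount'])
    c['T']=T; return c
def w(c,p): return (c['T']@np.r_[p,1])[:3]
def px(c,P):
    q=np.linalg.inv(c['T'])@np.r_[P,1]; return np.array([c['fx']*q[0]/q[2]+c['cx'],c['fy']*q[1]/q[2]+c['cy']])
def ray(c,u,v):
    d=c['T'][:3,:3]@np.array([(u-c['cx'])/c['fx'],(v-c['cy'])/c['fy'],1]); return c['T'][:3,3],d/np.linalg.norm(d)
def tri(*cuv):
    A=np.zeros((3,3));b=np.zeros(3)
    for c,u,v in cuv:
        o,d=ray(c,u,v);M=np.eye(3)-np.outer(d,d);A+=M;b+=M@o
    return np.linalg.solve(A,b)
def save(c,f): cv2.imwrite('pics/'+f,c['color'][...,::-1])
np.set_printoptions(precision=4,suppress=True)
E
python3 - <<'E'
from h import *
o=manip.get_obs(); print(o)
ims=[]
for n in ['side','top','wrist']:
    c=shot(n); save(c,n+'0.png'); ims.append(c['color'])
    print(n,c['fx'],c['T'][:3,3],c['T'][:3,2])
    for l in ['peg_stand','peg_root','pack','pack_slot','pocket_rack','pocket_floor']:
        print(l,[(round(r['conf'],2),w(c,r['position']),px(c,w(c,r['position'])).round()) for r in manip.tip_of(c,l)[:4]])
E
```

```text
{'clock': 0.0, 'joint_pos': array([-1.1346,  0.3329, -0.0647,  1.461 ,  0.0216,  1.3499, -0.0885]), 'joint_velocities': array([-0.0002,  0.0021,  0.0016, -0.0005, -0.0005, -0.0006, -0.0009]), 'tau': array([  0.0001, -62.5461,   0.0493, -39.1599,   0.0162,   0.0101,
        -0.    ]), 'position': array([0.2767, 0.5602, 0.4039]), 'ee_rot': array([ 0.2274,  0.9738, -0.0007, -0.0001]), 'ft_force': array([-0.4758, -0.8265,  0.6078]), 'torque': array([ 0.0272, -0.0522,  0.0035]), 'grasp_force': 0.0, 'grip_width': 0.9991377759234468}
side 481.9118314955349 [ 0.1866 -0.8875  0.5082] [ 0.3466  0.8654 -0.3619]
peg_stand [(0.84, array([ 0.6555, -0.1838,  0.0045]), array([412., 276.]))]
peg_root [(0.65, array([ 0.6607, -0.1841,  0.1647]), array([419., 201.])), (0.28, array([0.6836, 0.1568, 0.0065]), array([351., 211.]))]
pack [(0.63, array([ 0.5808, -0.2115,  0.0696]), array([387., 261.]))]
pack_slot [(0.72, array([ 0.577 , -0.2104,  0.1623]), array([386., 215.])), (0.31, array([ 0.579 , -0.2098,  0.0668]), array([385., 262.]))]
pocket_rack [(0.84, array([0.4252, 0.1932, 0.0005]), array([251., 2
[... 806 characters left out ...]
1975, -0.0019]), array([233., 246.])), (0.59, array([0.688 , 0.1616, 0.0026]), array([250., 151.])), (0.58, array([ 0.5637,  0.1618, -0.0048]), array([248., 197.])), (0.53, array([ 0.5829, -0.2125,  0.0707]), array([391., 187.]))]
pocket_floor [(0.96, array([0.6873, 0.1557, 0.0086]), array([251., 151.])), (0.8, array([0.5618, 0.1583, 0.0069]), array([249., 197.])), (0.63, array([0.4272, 0.2004, 0.0076]), array([232., 247.]))]
wrist 345.54849219597816 [0.2173 0.5895 0.3737] [ 0.2337 -0.1141 -0.9656]
peg_stand []
peg_root []
pack []
pack_slot []
pocket_rack [(0.88, array([0.4285, 0.1981, 0.002 ]), array([119., 388.]))]
pocket_floor [(0.88, array([0.427 , 0.2001, 0.0068]), array([117., 390.]))]
```

View pics/side0.png

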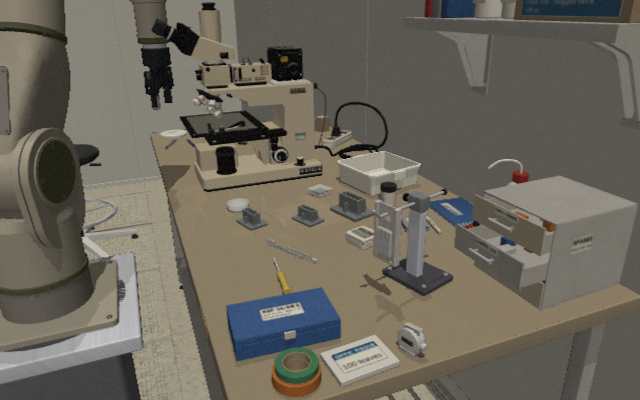

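View pics/top0.png

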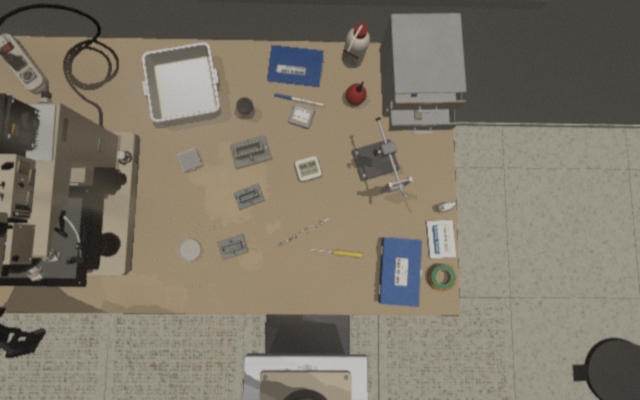

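Side view: three racks at (251,219), (308,215) and (351,206); the stand is at (418,245) with the pack at (388,230). In the top view the racks are at (232,246), (249,197) and (251,151). (251,151) is the largest, so that's the one meant; I'll confirm it in a crop.

```bash
python3 - <<'E'
from h import *
s=cv2.imread('pics/side0.png');t=cv2.imread('pics/top0.png')
f=lambda i,x,y,ww,hh,k:cv2.resize(i[y:y+hh,x:x+ww],None,fx=k,fy=k,interpolation=cv2.INTER_CUBIC)
a=np.hstack([f(s,365,175,90,120,4.4)[:520,:390],f(t,345,105,90,120,4.4)[:520,:390]])
cv2.imwrite('pics/c1.png',a)
b=np.hstack([f(s,225,180,160,60,2.5),f(t,205,125,80,150,2.5)[:150]]) if 0 else np.hstack([f(s,230,180,150,60,2.5),np.zeros((150,5,3),np.uint8)])
b2=f(t,205,125,80,140,3)
H=max(b.shape[0],b2.shape[0]);o=np.zeros((H,b.shape[1]+b2.shape[1],3),np.uint8);o[:b.shape[0],:b.shape[1]]=b;o[:b2.shape[0],b.shape[1]:]=b2
cv2.imwrite('pics/c2.png',o)
for n in ['side','top']:
    c=shot(n)
    for l in ['pocket_rack']:
        for r in manip.silhouettes(c,l)[:4]:
            m=r['pixels']; ys,xs=np.nonzero(m); print(n,r['conf'],m.sum(),xs.mean(),ys.mean(),cv2.minAreaRect(np.c_[xs,ys].astype(np.float32)))
E
```

```text
side 0.94 774 351.9767441860465 206.17571059431523 ((353.9000244140625, 206.70001220703125), (38.90758514404297, 25.491174697875977), 26.56505012512207)
side 0.94 434 252.36175115207374 219.25115207373273 ((252.25001525878906, 219.75001525878906), (26.870054244995117, 20.50609588623047), 45.0)
side 0.9 402 307.363184079602 215.181592039801 ((308.9000549316406, 215.7000274658203), (27.280027389526367, 18.335756301879883), 26.56505012512207)
top 0.95 894 249.8724832214765 151.64988814317672 ((250.0294189453125, 151.61766052246094), (24.98116683959961, 36.62287902832031), 75.96376037597656)
top 0.8 503 248.64612326043738 195.98011928429423 ((248.72604370117188, 196.10275268554688), (18.96066665649414, 27.504671096801758), 69.44395446777344)
```

View pics/c1.png

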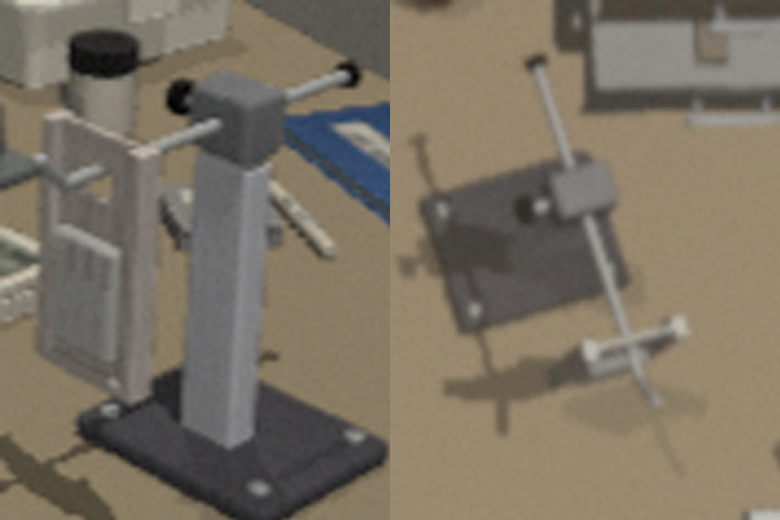

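View pics/c2.png

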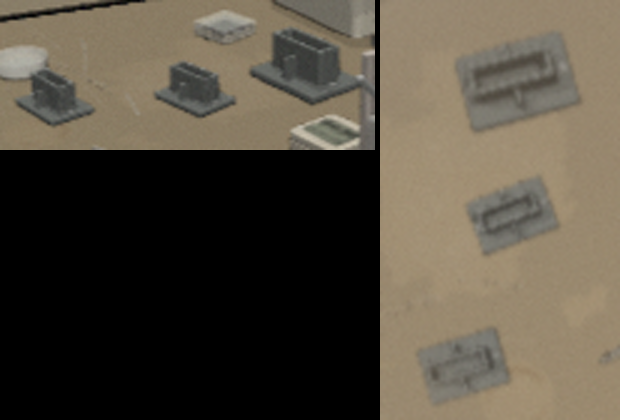

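Stand crop: the front wire bends at side px (381,216), with its end at (373,211) and at top px (405,196). The pack hangs just inside the bend, and the rear arm with the black ball is only part of the stand. Rack crop: of the three look-alikes, the far one (side 351,206; top 251,151) is clearly the largest, so it is the target.

```bash
cat >> h.py <<'E'
def rel(P,ang):
    """tool-frame shift to world TCP P and turn about tool z so tool y points at world angle ang (mod pi), tool down"""
    o=manip.get_obs(); M=R.from_quat(o['ee_rot']).as_matrix()
    x=np.array([np.sin(ang),-np.cos(ang),0]); y=np.array([np.cos(ang),np.sin(ang),0]); best=None
    for s in (1,-1):
        Y=s*y; Z=np.array([0,0,-1.]); D=np.c_[np.cross(Y,Z),Y,Z]
        rv=R.from_matrix(M.T@D).as_rotvec()
        if best is None or np.linalg.norm(rv)<np.linalg.norm(best): best=rv
    return best, M.T@(np.array(P)-o['position'])
E
python3 - <<'E'
from h import *
s=shot('side');t=shot('top')
def atz(c,u,v,z):
    o,d=ray(c,u,v);return o+d*(z-o[2])/d[2]
root=np.array([.659,-.184]); 
for n,a,b,z in [('bend',(380.9,215.9),(400.7,188.6),.165),('tip',(373,210.9),(405.2,196.4),.18)]:
    P=tri((s,*a),(t,*b)); Q=atz(t,*b,z); print(n,P,Q,np.linalg.norm(P[:2]-root),np.linalg.norm(Q[:2]-root))
# pack rails tops in top crop
for uv in [(590,352),(680,327)]:
    print(atz(t,(uv[0]-390)/4.4+345,uv[1]/4.4+105,.182))
P=[atz(t,(u-390)/4.4+345,v/4.4+105,.165) for u,v in [(537,62),(635,368)]];d=P[0]-P[1];print('peg yaw',np.degrees(np.arctan2(d[1],d[0])))
print(rel([.58,-.212,.45],np.radians(109.5)), manip.camera('wrist')['mount'])
E
```

```text
bend [ 0.5645 -0.2146  0.1647] [ 0.565  -0.2147  0.165 ] 0.09929074659512291 0.09892705699497105
tip [ 0.5449 -0.2211  0.1801] [ 0.545  -0.2212  0.18  ] 0.12001648024638717 0.11989956557003238
[ 0.5704 -0.1877  0.182 ]
[ 0.584  -0.2344  0.182 ]
peg yaw 16.834430379714046
(array([ 0.0001,  0.0001, -0.7991]), array([-0.6139, -0.5583, -0.0453])) [[ 0.0007 -0.9656 -0.2602  0.0662]
 [ 1.      0.0005  0.0011 -0.0003]
 [-0.0009 -0.2602  0.9656  0.031 ]
 [ 0.      0.      0.      1.    ]]
```

>>> {"fn": "move_arm", "kwargs": {
  "plan": [0, 0, -0.15, -0.05, -0.05, -0.045, 0.085, 0, 0, -0.3, -0.1, -0.09, -0.045, 0.085, 0, 0, -0.45, -0.15, -0.14, -0.045, 0.085, 0, 0, -0.6, -0.2, -0.18, -0.045, 0.085, 0, 0, -0.75, -0.25, -0.23, -0.045, 0.085, 0, 0, -0.75, -0.3, -0.27, -0.045, 0.085, 0, 0, -0.75, -0.35, -0.32, -0.045, 0.085, 0, 0, -0.75, -0.4, -0.36, -0.045, 0.085, 0, 0, -0.75, -0.45, -0.41, -0.045, 0.085, 0, 0, -0.75, -0.5, -0.45, -0.045, 0.085, 0, 0, -0.75, -0.55, -0.5, -0.045, 0.085, 0, 0, -0.75, -0.58, -0.53, -0.045, 0.085]
}}

```text
clock: 2.9
position: [0.5467, -0.1298, 0.4501]
ee_rot: [-0.145, 0.989, 0.0, 0.001]
ft_force: [1.2, 0.7, 1.0]
grip_width: 0.995
grasp_force: 0.0
```

```bash
python3 - <<'E'
from h import *
print(manip.get_obs()['position'],rel([.577,-.211,.45],np.radians(106.5)))
E
```

```text
[ 0.5467 -0.1298  0.4501] (array([-0.0001,  0.001 ,  0.0039]), array([-0.0057, -0.0865,  0.0001]))
```

>>> {"fn": "move_arm", "kwargs": {
  "plan": [0, 0, 0.004, -0.006, -0.045, 0, 0.085, 0, 0, 0.004, -0.006, -0.086, 0, 0.085, 0, 0, 0.004, -0.006, -0.086, 0, 0.085, 0, 0, 0.004, -0.006, -0.086, 0, 0.085, 0, 0, 0.004, -0.006, -0.086, 0, 0.085]
}}

```text
clock: 3.52
position: [0.5769, -0.2074, 0.4498]
ee_rot: [-0.144, 0.99, 0.0, 0.0]
ft_force: [0.1, -0.5, 0.4]
grip_width: 0.998
grasp_force: 0.0
```

```bash
python3 - <<'E'
from h import *
o=manip.get_obs();print(o['position'],o['ft_force'])
c=shot('wrist'); print(c['T'][:3,3])
for l in ['peg_stand','peg_root','pack','pack_slot']:
    print(l,[(round(r['conf'],2),w(c,r['position']),px(c,w(c,r['position'])).round()) for r in manip.tip_of(c,l)[:3]])
for q in [(.5449,-.2211,.18),(.5645,-.2146,.165),(.5704,-.1877,.182),(.584,-.2344,.182)]: print(px(c,q))
u,v=px(c,(.5645,-.2146,.17)).astype(int)
x0=max(0,u-100);y0=max(0,v-75);print(x0,y0)
cv2.imwrite('pics/w1.png',cv2.resize(c['color'][y0:y0+150,x0:x0+200,::-1],None,fx=4,fy=4,interpolation=cv2.INTER_CUBIC))
E
```

```text
[ 0.5769 -0.2074  0.4498] [ 0.0586 -0.5251  0.3926]
[ 0.5133 -0.2262  0.4188]
peg_stand [(0.59, array([ 0.661 , -0.1905,  0.0018]), array([309., 224.]))]
peg_root [(0.81, array([ 0.656 , -0.1909,  0.1649]), array([307., 287.]))]
pack [(0.6, array([ 0.5836, -0.2088,  0.0708]), array([312., 174.]))]
pack_slot [(0.75, array([ 0.5803, -0.2083,  0.1594]), array([312., 194.]))]
[309.0328 149.0022]
[310.343  173.9213]
[343.9822 197.1589]
[275.5606 196.759 ]
210 100
```

View pics/w1.png

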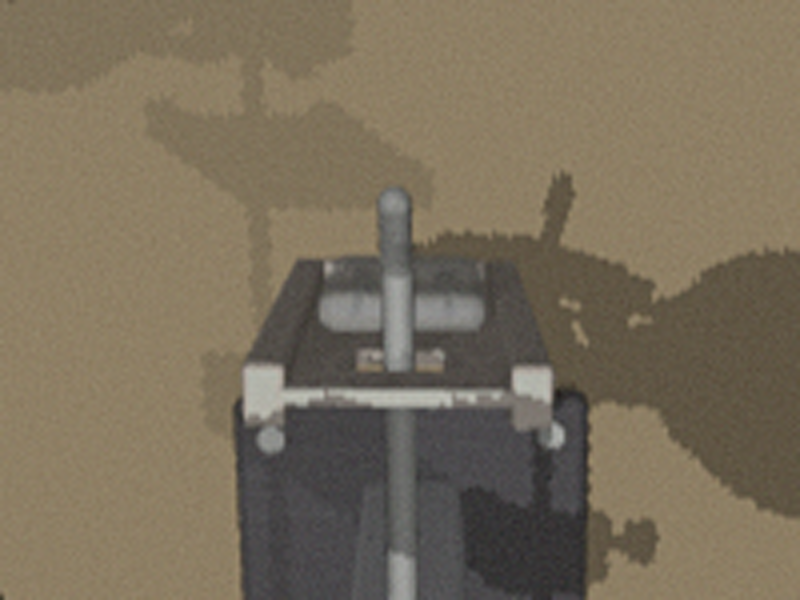

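The wrist crop shows rail tops at crop px (263,392) and (532,391), the web at y≈398, the wire's bend crease at (397,270) and its rounded end at (395,188). The wire runs almost straight down the picture.

```bash
python3 - <<'E'
from h import *
c=shot('wrist')
def atz(x,y,z):
    o,d=ray(c,210+x/4,100+y/4);return o+d*(z-o[2])/d[2]
rl,rr=atz(263,391,.182),atz(532,391,.182); web=atz(398,398,.182)
cr=atz(397,270,.168); tip=atz(395,201,.182); w2=atz(401,580,.168)
d=rl-rr;print('rails',rl,rr,np.linalg.norm(d),np.degrees(np.arctan2(d[1],d[0])),'web',web)
e=w2-cr;e/=np.linalg.norm(e);print('peg yaw',np.degrees(np.arctan2(e[1],e[0])),'crease',cr,'tip',tip)
print('pack mid to bend',(web-cr)@e+-1.24,'pack mid to tip ctr',(web-tip)@e)
print('to root', (np.array([.659,-.1865,.165])-cr)@e)
m=(rl+rr)/2
print(rel([m[0],m[1],.36],np.arctan2(d[1],d[0])))
E
```

```text
rails [ 0.5845 -0.235   0.182 ] [ 0.5709 -0.1891  0.182 ] 0.04784348376096961 -73.47188801730847 web [ 0.5789 -0.2116  0.182 ]
peg yaw 16.999521851641987 crease [ 0.5593 -0.2178  0.168 ] tip [ 0.5454 -0.222   0.182 ]
pack mid to bend -1.219495365610586 pack mid to tip ctr 0.035118112474863204
to root 0.1044360987811432
(array([ 0.0002,  0.0004, -0.0007]), array([ 0.0002, -0.0039,  0.0898]))
```

>>> {"fn": "move_arm", "kwargs": {
  "plan": [0, 0, 0, 0, -0.004, 0.03, 0.085, 0, 0, 0, 0, -0.004, 0.06, 0.085, 0, 0, 0, 0, -0.004, 0.08, 0.085, 0, 0, 0, 0, -0.004, 0.09, 0.085, 0, 0, 0, 0, -0.004, 0.09, 0.085, 0, 0, 0, 0, -0.004, 0.09, 0.085]
}}

```text
clock: 4.58
position: [0.5781, -0.2127, 0.3607]
ee_rot: [-0.143, 0.99, -0.0, 0.001]
ft_force: [0.5, 0.1, 0.2]
grip_width: 0.998
grasp_force: 0.0
```

```bash
python3 - <<'E'
from h import *
o=manip.get_obs();print(o['position'],o['ft_force'])
print(rel([.5780,-.2120,.312],np.radians(106.6)))
E
```

```text
[ 0.5781 -0.2127  0.3607] [0.4635 0.1178 0.1786]
(array([-0.0007,  0.0013, -0.0026]), array([-0.    ,  0.0007,  0.0487]))
```

>>> {"fn": "move_arm", "kwargs": {
  "plan": [0, 0, 0, 0, 0, 0.02, 0.085, 0, 0, 0, 0, 0, 0.038, 0.085, 0, 0, 0, 0, 0, 0.048, 0.085, 0, 0, 0, 0, 0, 0.048, 0.085, 0, 0, 0, 0, 0, 0.048, 0.07, 0, 0, 0, 0, 0, 0.048, 0.062, 0, 0, 0, 0, 0, 0.048, 0.058, 0, 0, 0, 0, 0, 0.048, 0.05, 0, 0, 0, 0, 0, 0.048, 0.05, 0, 0, 0, 0, 0, 0.048, 0.05, 0, 0, 0, 0, 0, 0.048, 0.05],
  "squeeze": 35
}}

```text
clock: 5.95
position: [0.578, -0.2125, 0.3119]
ee_rot: [-0.143, 0.99, -0.0, 0.0]
ft_force: [0.3, 0.8, 3.0]
grip_width: 0.648
grasp_force: 39.2
```

```bash
python3 - <<'E'
from h import *
for i in range(3):
    o=manip.get_obs();print(o['position'],o['ft_force'],o['grip_width']*.0854,o['grasp_force']); c=shot('wrist')
u,v=px(c,(.565,-.2146,.17)).astype(int)
x0=max(0,u-100);y0=max(0,v-75);print(x0,y0)
cv2.imwrite('pics/w2.png',cv2.resize(c['color'][y0:y0+150,x0:x0+200,::-1],None,fx=4,fy=4,interpolation=cv2.INTER_CUBIC))
E
```

```text
[ 0.578  -0.2125  0.3119] [0.2574 0.7636 2.9901] 0.05536953194155625 39.166810512542725
[ 0.578  -0.2125  0.3118] [ 0.6475 -0.0261  2.8737] 0.055624107035052266 39.16944980621338
[ 0.578  -0.2125  0.3118] [0.2469 0.4899 3.246 ] 0.05547319728427815 39.17304575443268
219 184
```

View pics/w2.png

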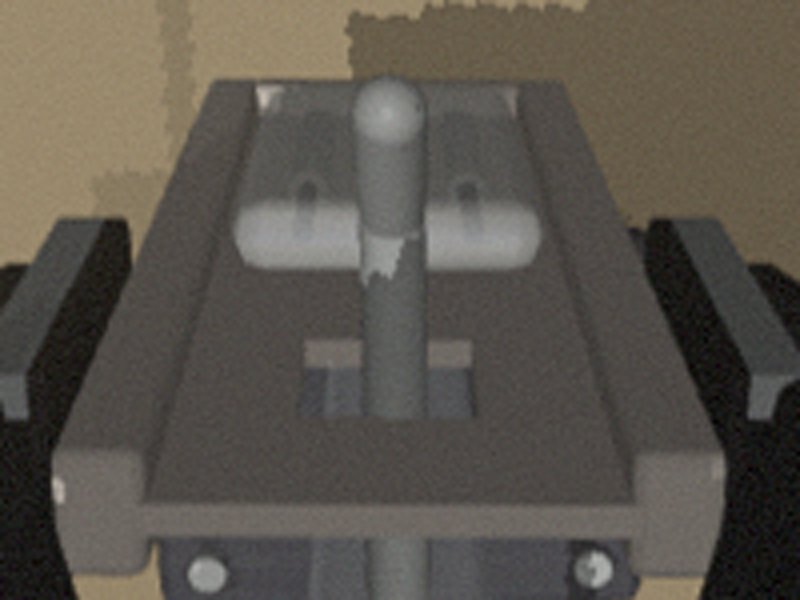

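The grasp is good: the rails are held by both pads, and the wire (x≈394) is centred in the slot (303–472). The crease is at y≈235, the web's front top edge at y≈505 and the tip at (390,110). The 3 N upward reading means the closing pads have pushed the pack down a little, so I'll lift first.

```bash
python3 - <<'E'
from h import *
c=shot('wrist')
def atz(x,y,z):
    o,d=ray(c,219+x/4,184+y/4);return o+d*(z-o[2])/d[2]
e=np.array([np.cos(np.radians(17)),np.sin(np.radians(17)),0])
for z in (.181,.182):
  web=atz(390,505,z)+.0015*e; L,Rr=atz(72,510,z),atz(710,510,z)
  print(web, 'w',np.linalg.norm(L-Rr))
  print('crease',(web-atz(393,235,.167))@e+.00124,'tip',(web-atz(390,110,.181))@e-.014)
o=manip.get_obs();M=R.from_quat(o['ee_rot']).as_matrix();print('peg out dir in tool',M.T@-e)
E
```

```text
[ 0.5791 -0.2116  0.181 ] w 0.05247182315104063
crease 0.02066636024029359 tip 0.02155431643261132
[ 0.5785 -0.2118  0.182 ] w 0.05194570496588959
crease 0.020002725981089126 tip 0.02089068217340686
peg out dir in tool [ 1.     -0.0095 -0.0003]
```

>>> {"fn": "move_arm", "kwargs": {
  "plan": [0, 0, 0, 0, 0, -0.001, 0.05, 0, 0, 0, 0, 0, -0.003, 0.05, 0, 0, 0, 0, 0, -0.005, 0.05, 0, 0, 0, 0, 0, -0.005, 0.05, 0, 0, 0, 0, 0, -0.005, 0.05]
}}

```text
clock: 6.78
position: [0.5778, -0.2125, 0.3166]
ee_rot: [-0.143, 0.99, 0.0, -0.0]
ft_force: [1.0, -0.2, -0.4]
grip_width: 0.648
grasp_force: 39.0
```

>>> {"fn": "move_arm", "kwargs": {
  "plan": [0, 0, 0, 0.004, 0, 0, 0.05, 0, 0, 0, 0.008, 0, 0, 0.05, 0, 0, 0, 0.012, 0, 0, 0.05, 0, 0, 0, 0.015, 0, 0, 0.05, 0, 0, 0, 0.017, 0, 0, 0.05, 0, 0, 0, 0.018, 0, 0, 0.05, 0, 0, 0, 0.018, 0, 0, 0.05]
}}

```text
clock: 7.65
position: [0.5606, -0.2176, 0.3167]
ee_rot: [-0.143, 0.99, 0.0, 0.0]
ft_force: [0.3, -0.6, -0.7]
grip_width: 0.653
grasp_force: 39.0
```

```bash
cat >> h.py <<'E'
def force(n=6):
    f=[]
    for i in range(n): manip.camera('wrist'); o=manip.get_obs(); f.append(o['ft_force'])
    print(o['clock'],o['position'],'F',np.mean(f,0))
E
python3 -c "
from h import *
force()"
```

```text
7.95 [ 0.5607 -0.2176  0.3167] F [ 0.3667 -0.2119 -0.6957]
```

>>> {"fn": "move_arm", "kwargs": {
  "plan": [0, 0, 0, 0.001, 0, 0, 0.05, 0, 0, 0, 0.002, 0, 0, 0.05, 0, 0, 0, 0.003, 0, 0, 0.05, 0, 0, 0, 0.004, 0, 0, 0.05, 0, 0, 0, 0.004, 0, 0, 0.05]
}}

```text
clock: 8.57
position: [0.5567, -0.2188, 0.3167]
ee_rot: [-0.143, 0.99, 0.0, 0.0]
ft_force: [-0.0, -0.3, -1.1]
grip_width: 0.646
grasp_force: 39.0
```

```bash
python3 -c "
from h import *
force()"
```

```text
8.875 [ 0.5568 -0.2187  0.3167] F [ 0.0066 -0.2048 -0.8836]
```

>>> {"fn": "move_arm", "kwargs": {
  "plan": [0, 0, 0, 0.0005, 0, 0, 0.05, 0, 0, 0, 0.001, 0, 0, 0.05, 0, 0, 0, 0.001, 0, 0, 0.05]
}}

```text
clock: 9.25
position: [0.5559, -0.219, 0.3168]
ee_rot: [-0.143, 0.99, 0.0, 0.0]
ft_force: [1.9, 0.2, -0.3]
grip_width: 0.649
grasp_force: 39.0
```

```bash
python3 -c "
from h import *
force()"
```

```text
9.55 [ 0.5559 -0.219   0.3167] F [ 0.9707  0.4112 -0.3994]
```

Contact is just felt at the bend (about +0.7 N outward resistance, +0.4 N up). Next I lift about 1.75 mm to centre the slot on the tip, then ride up at 45°.

>>> {"fn": "move_arm", "kwargs": {
  "plan": [0, 0, 0, 0, 0, -0.001, 0.05, 0, 0, 0, 0, 0, -0.0017, 0.05, 0, 0, 0, 0.001, 0, -0.0027, 0.05, 0, 0, 0, 0.002, 0, -0.0037, 0.05, 0, 0, 0, 0.003, 0, -0.0047, 0.05, 0, 0, 0, 0.004, 0, -0.0057, 0.05, 0, 0, 0, 0.004, 0, -0.0057, 0.05]
}}

```text
clock: 10.42
position: [0.5519, -0.2202, 0.3225]
ee_rot: [-0.143, 0.99, 0.0, 0.0]
ft_force: [-0.3, -0.1, -0.5]
grip_width: 0.655
grasp_force: 39.0
```

```bash
python3 -c "
from h import *
force()"
```

```text
10.725 [ 0.552  -0.2201  0.3223] F [ 0.1803 -0.1388 -0.9975]
```

>>> {"fn": "move_arm", "kwargs": {
  "plan": [0, 0, 0, 0.001, 0, -0.001, 0.05, 0, 0, 0, 0.002, 0, -0.002, 0.05, 0, 0, 0, 0.003, 0, -0.003, 0.05, 0, 0, 0, 0.004, 0, -0.004, 0.05, 0, 0, 0, 0.005, 0, -0.005, 0.05, 0, 0, 0, 0.005, 0, -0.005, 0.05]
}}

```text
clock: 11.48
position: [0.5472, -0.2216, 0.3275]
ee_rot: [-0.143, 0.99, 0.0, 0.0]
ft_force: [0.6, 0.4, -0.4]
grip_width: 0.653
grasp_force: 39.0
```

```bash
python3 -c "
from h import *
force()"
```

```text
11.775 [ 0.5472 -0.2216  0.3273] F [-0.0085 -0.4366 -1.1872]
```

>>> {"fn": "move_arm", "kwargs": {
  "plan": [0, 0, 0, 0.0012, 0, -0.001, 0.05, 0, 0, 0, 0.0023, 0, -0.002, 0.05, 0, 0, 0, 0.0033, 0, -0.003, 0.05, 0, 0, 0, 0.0043, 0, -0.004, 0.05, 0, 0, 0, 0.0053, 0, -0.005, 0.05, 0, 0, 0, 0.0053, 0, -0.005, 0.05]
}}

```text
clock: 12.52
position: [0.5421, -0.2232, 0.3325]
ee_rot: [-0.143, 0.99, 0.0, 0.0]
ft_force: [0.2, 0.2, -0.8]
grip_width: 0.65
grasp_force: 39.0
```

```bash
python3 - <<'E'
from h import *
force()
c=shot('wrist')
u,v=px(c,(.548,-.221,.18)).astype(int)
x0=max(0,u-100);y0=min(max(0,v-75),250);print(x0,y0)
cv2.imwrite('pics/w3.png',cv2.resize(c['color'][y0:y0+150,x0:x0+200,::-1],None,fx=4,fy=4,interpolation=cv2.INTER_CUBIC))
E
```

```text
12.825 [ 0.5421 -0.2231  0.3323] F [-0.1033  0.2076 -0.9363]
215 217
```

View pics/w3.png

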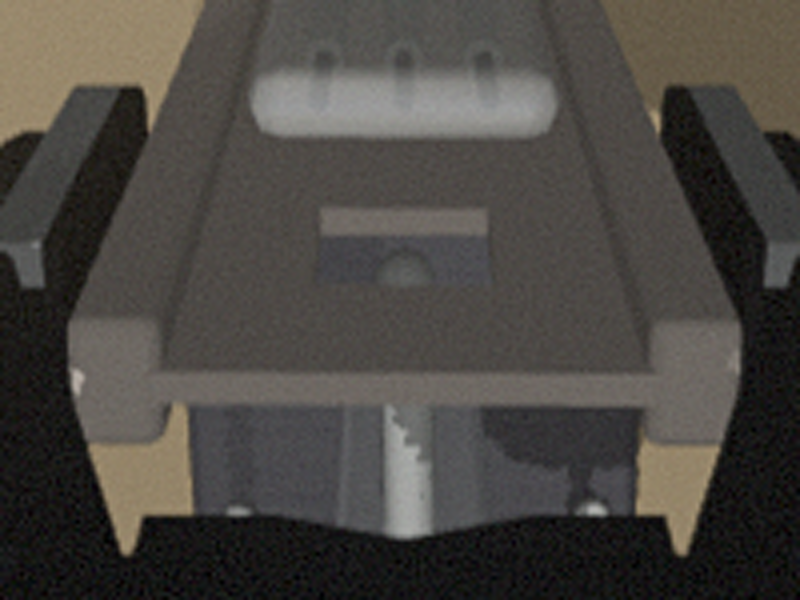

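The wire's round end is now just inside or behind the slot at crop (403,265), with no contact force. I keep going at 45°, then straight out.

>>> {"fn": "move_arm", "kwargs": {
  "plan": [0, 0, 0, 0.0012, 0, -0.001, 0.05, 0, 0, 0, 0.0023, 0, -0.002, 0.05, 0, 0, 0, 0.0035, 0, -0.003, 0.05, 0, 0, 0, 0.005, 0, -0.004, 0.05, 0, 0, 0, 0.007, 0, -0.005, 0.05, 0, 0, 0, 0.01, 0, -0.006, 0.05, 0, 0, 0, 0.015, 0, -0.008, 0.05, 0, 0, 0, 0.02, 0, -0.01, 0.05, 0, 0, 0, 0.03, 0, -0.015, 0.05, 0, 0, 0, 0.04, 0, -0.02, 0.05, 0, 0, 0, 0.04, 0, -0.02, 0.05]
}}

```text
clock: 14.25
position: [0.503, -0.2351, 0.3531]
ee_rot: [-0.143, 0.99, -0.0, 0.001]
ft_force: [-0.1, -1.0, -0.7]
grip_width: 0.649
grasp_force: 39.0
```

```bash
python3 - <<'E'
from h import *
force(3)
c=shot('side'); t=shot('top')
for c in (c,t):
  for l in ('pocket_rack','pocket_floor'):
    print(l,[(round(r['conf'],2),w(c,r['position'])) for r in manip.tip_of(c,l)[:4] if w(c,r['position'])[0]>.63])
print(rel([.62,.12,.47],np.radians(104)), manip.get_obs()['joint_pos'])
E
```

```text
14.4 [ 0.5039 -0.2342  0.3524] F [ 0.1103  0.1095 -0.6849]
pocket_rack [(0.48, array([0.6852, 0.1619, 0.003 ]))]
pocket_floor [(0.64, array([0.6832, 0.157 , 0.0087]))]
pocket_rack [(0.66, array([0.6865, 0.1619, 0.0006]))]
pocket_floor [(0.73, array([0.6865, 0.1583, 0.0068]))]
(array([ 0.0001, -0.0002,  0.0431]), array([-0.2118,  0.3069, -0.1178])) [-0.1685  0.2349  0.6041  1.7463 -0.142   1.2044  2.3321]
```

>>> {"fn": "move_arm", "kwargs": {
  "plan": [0, 0, 0, 0, 0, -0.05, 0.05, 0, 0, 0, 0, 0, -0.107, 0.05, 0, 0, 0, -0.03, 0.03, -0.107, 0.05, 0, 0, 0.01, -0.06, 0.058, -0.107, 0.05, 0, 0, 0.02, -0.09, 0.087, -0.107, 0.05, 0, 0, 0.03, -0.12, 0.116, -0.107, 0.05, 0, 0, 0.043, -0.15, 0.146, -0.107, 0.05, 0, 0, 0.043, -0.18, 0.175, -0.107, 0.05, 0, 0, 0.043, -0.21, 0.204, -0.107, 0.05, 0, 0, 0.043, -0.24, 0.233, -0.107, 0.05, 0, 0, 0.043, -0.26, 0.251, -0.107, 0.05, 0, 0, 0.043, -0.26, 0.251, -0.107, 0.05]
}}

```text
clock: 16.2
position: [0.6826, 0.0828, 0.4581]
ee_rot: [-0.124, 0.992, 0.0, -0.001]
ft_force: [-0.0, -0.5, -0.5]
grip_width: 0.649
grasp_force: 38.9
```

```bash
python3 - <<'E'
from h import *
force(3)
c=shot('wrist'); save(c,'w4.png')
for l in ('pocket_rack','pocket_floor','pack','pack_slot'):
    print(l,[(round(r['conf'],2),w(c,r['position']),px(c,w(c,r['position'])).round()) for r in manip.tip_of(c,l)[:4]])
E
```

```text
16.35 [0.6819 0.0788 0.4594] F [ 0.3796 -0.555  -0.7584]
pocket_rack [(0.76, array([0.5589, 0.1588, 0.0017]), array([407.,  72.])), (0.55, array([0.6881, 0.1565, 0.0039]), array([374., 177.]))]
pocket_floor [(0.71, array([0.5611, 0.159 , 0.0103]), array([409.,  73.])), (0.64, array([0.6881, 0.1608, 0.0132]), array([379., 179.]))]
pack [(0.63, array([0.685 , 0.0817, 0.217 ]), array([319., 214.])), (0.61, array([0.6858, 0.1572, 0.0043]), array([375., 175.]))]
pack_slot [(0.63, array([0.6832, 0.0808, 0.3053]), array([319., 280.]))]
```

View pics/w4.png

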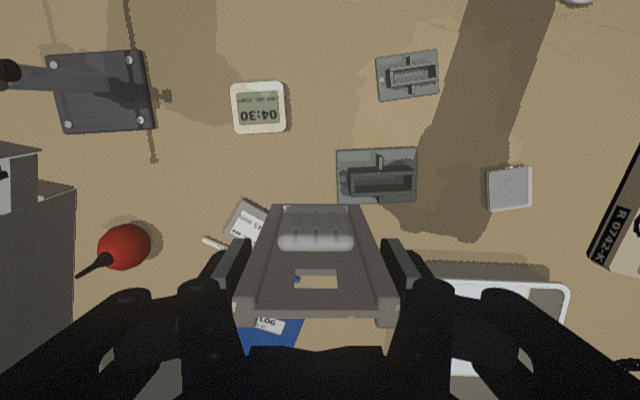

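The picture shows the target rack at (377,175), the smaller look-alike at (407,75), and the held pack with its bottom at (315,208). I enlarge the rack.

```bash
python3 - <<'E'
import cv2
i=cv2.imread('pics/w4.png')[138:213,325:430]
cv2.imwrite('pics/w5.png',cv2.resize(i,None,fx=7,fy=7,interpolation=cv2.INTER_CUBIC))
E
```

```text
(no output)
```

View pics/w5.png

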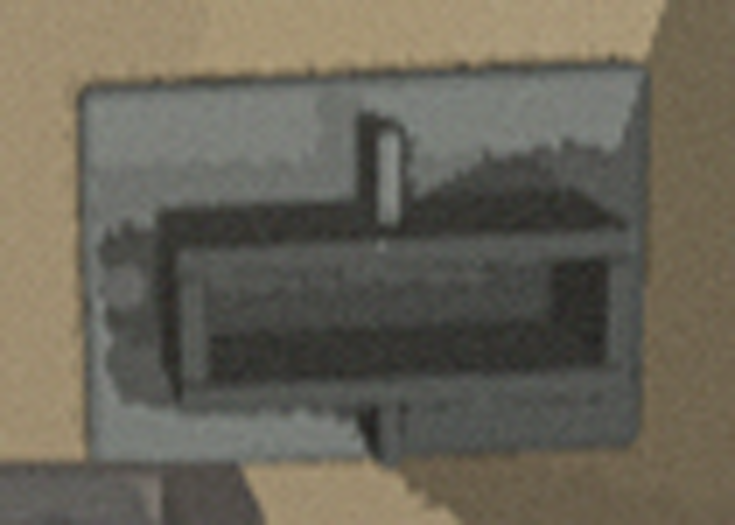

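```bash
cat > m.py <<'E'
from h import *
c=shot('wrist')
def atz(p,z):
    o,d=ray(c,325+p[0]/7,138+p[1]/7);return o+d*(z-o[2])/d[2]
for n,q,z in [('outer',[(178,247),(632,228),(632,377),(183,404)],.048),('inner',[(203,268),(608,255),(608,365),(208,385)],.048),('foot',[(80,88),(648,67),(637,445),(90,462)],.010)]:
    P=np.array([atz(p,z) for p in q]); e=(P[1]-P[0]+P[2]-P[3])/2
    print(n,P.mean(0),'len',np.linalg.norm(P[1]-P[0]),np.linalg.norm(P[2]-P[3]),np.linalg.norm(P[3]-P[0]),np.linalg.norm(P[1]-P[2]),'ang',np.degrees(np.arctan2(e[1],e[0])))
E
cat >> m.py <<'E'
o=manip.get_obs();M=R.from_quat(o['ee_rot']).as_matrix();print(o['position'],np.degrees(np.arctan2(M[1,1],M[0,1])))
g=tri
# held pack: rail top corners in w4, z from peg datum
for z in (.3265,.3275):
  A=[ (lambda od: od[0]+od[1]*(z-od[0][2])/od[1][2])(ray(c,u,v)) for u,v in [(243,309),(388,308)]]
  print(A,np.mean(A,0))
E
python3 m.py
```

```text
outer [0.6851 0.1591 0.048 ] len 0.07263347315803104 0.0730628815119356 0.026130442539469258 0.024706327069508063 ang 106.97810212774122
inner [0.6857 0.1594 0.048 ] len 0.06497389623273966 0.06497273008584424 0.019493501301248484 0.018265647124838833 ang 106.39020923560386
foot [0.6858 0.159  0.01  ] len 0.09823573189003036 0.09861278796927118 0.06767001831804018 0.06814069761027139 ang 105.95888224710654
[0.6818 0.0794 0.4597] 103.95213911706611
[array([0.6887, 0.056 , 0.3265]), array([0.6765, 0.1032, 0.3265])] [0.6826 0.0796 0.3265]
[array([0.688 , 0.0561, 0.3275]), array([0.676 , 0.1028, 0.3275])] [0.682  0.0795 0.3275]
```

```bash
python3 -c "
from h import *
print(rel([.685,.159,.32],np.radians(106.4)))"
```

```text
(array([ 0.0001,  0.0003, -0.0427]), array([-0.0222,  0.0765,  0.1397]))
```

>>> {"fn": "move_arm", "kwargs": {
  "plan": [0, 0, -0.02, -0.01, 0.025, 0, 0.05, 0, 0, -0.043, -0.02, 0.05, 0, 0.05, 0, 0, -0.043, -0.022, 0.0765, 0, 0.05, 0, 0, -0.043, -0.022, 0.0765, 0.03, 0.05, 0, 0, -0.043, -0.022, 0.0765, 0.06, 0.05, 0, 0, -0.043, -0.022, 0.0765, 0.09, 0.05, 0, 0, -0.043, -0.022, 0.0765, 0.12, 0.05, 0, 0, -0.043, -0.022, 0.0765, 0.14, 0.05, 0, 0, -0.043, -0.022, 0.0765, 0.14, 0.05, 0, 0, -0.043, -0.022, 0.0765, 0.14, 0.05]
}}

```text
clock: 17.9
position: [0.6852, 0.1599, 0.3207]
ee_rot: [-0.143, 0.99, 0.0, 0.001]
ft_force: [0.2, -0.5, -0.1]
grip_width: 0.648
grasp_force: 38.9
```

```bash
python3 - <<'E'
from h import *
force(3)
print(rel([.685,.159,.32],np.radians(106.4)))
c=shot('wrist');s=shot('side');t=shot('top')
f=lambda i,x,y,a,b,k:cv2.resize(i['color'][y:y+b,x:x+a,::-1],None,fx=k,fy=k,interpolation=cv2.INTER_CUBIC)
cv2.imwrite('pics/w6.png',np.vstack([f(c,220,100,200,100,4),np.hstack([f(s,305,130,100,50*2,2),f(s,315,150,60,80,2.5),f(t,200,110,100,80,2.5)]) if 0 else np.hstack([f(s,310,150,80,60,5)[:200*0+300],f(t,210,120,80,60,5)])])[:,:800])
E
```

```text
18.05 [0.6852 0.1596 0.3208] F [ 0.0096 -0.0316 -0.2292]
(array([0.0002, 0.002 , 0.001 ]), array([ 0.0003, -0.0005,  0.0008]))
```

```bash
python3 -c "
import cv2;i=cv2.imread('pics/w6.png');print(i.shape);cv2.imwrite('pics/w6.png',cv2.resize(i,(685,600)) if i.shape[0]>600 else i)"
```

```text
(700, 800, 3)
```

View pics/w6.png

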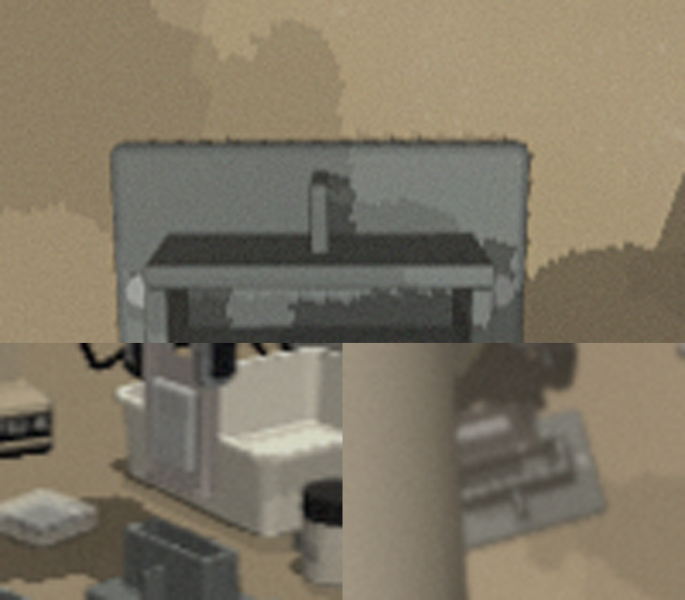

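The wrist view shows the pocket mouth square to the tool, with its inner front edge at display y≈289 and its inner sides at x 167 and 473. The side view shows the pack upright above the rack. I check the centring numerically.

```bash
python3 - <<'E'
from h import *
c=shot('wrist');o=manip.get_obs();M=R.from_quat(o['ee_rot']).as_matrix()
for x in (167,473):
    oo,d=ray(c,220+x/3.425,100+289/3.43);P=oo+d*(.048-oo[2])/d[2]; print(M.T@(P-o['position']))
E
```

```text
[ 0.009  -0.0332  0.2719]
[0.0091 0.0308 0.2719]
```

Centring is within about 1 mm, so I descend.

>>> {"fn": "move_arm", "kwargs": {
  "plan": [0, 0, 0, 0.0005, -0.001, 0.01, 0.05, 0, 0, 0, 0.0005, -0.001, 0.02, 0.05, 0, 0, 0, 0.0005, -0.001, 0.028, 0.05, 0, 0, 0, 0.0005, -0.001, 0.035, 0.05, 0, 0, 0, 0.0005, -0.001, 0.042, 0.05, 0, 0, 0, 0.0005, -0.001, 0.049, 0.05, 0, 0, 0, 0.0005, -0.001, 0.055, 0.05, 0, 0, 0, 0.0005, -0.001, 0.06, 0.05, 0, 0, 0, 0.0005, -0.001, 0.064, 0.05, 0, 0, 0, 0.0005, -0.001, 0.065, 0.05, 0, 0, 0, 0.0005, -0.001, 0.065, 0.05]
}}

```text
clock: 19.62
position: [0.6847, 0.1584, 0.2545]
ee_rot: [-0.143, 0.99, 0.0, 0.0]
ft_force: [0.3, -0.4, -0.3]
grip_width: 0.651
grasp_force: 38.9
```

```bash
python3 -c "
from h import *
force()"
```

```text
19.925 [0.6847 0.1584 0.2546] F [-0.0888  0.0187 -1.0667]
```

No wall contact and the weight is still carried. I feel for the floor in small steps.

>>> {"fn": "move_arm", "kwargs": {
  "plan": [0, 0, 0, 0, 0, 0.001, 0.05, 0, 0, 0, 0, 0, 0.002, 0.05, 0, 0, 0, 0, 0, 0.003, 0.05, 0, 0, 0, 0, 0, 0.003, 0.05]
}}

```text
clock: 20.42
position: [0.6846, 0.1584, 0.2513]
ee_rot: [-0.143, 0.99, 0.0, -0.0]
ft_force: [0.2, 0.6, -0.6]
grip_width: 0.646
grasp_force: 38.9
```

```bash
python3 -c "
from h import *
force()"
```

```text
20.725 [0.6847 0.1584 0.2514] F [ 0.0228 -0.1142 -0.8014]
```

>>> {"fn": "move_arm", "kwargs": {
  "plan": [0, 0, 0, 0, 0, 0.0005, 0.05, 0, 0, 0, 0, 0, 0.001, 0.05, 0, 0, 0, 0, 0, 0.001, 0.05]
}}

```text
clock: 21.1
position: [0.6847, 0.1584, 0.2508]
ee_rot: [-0.143, 0.99, 0.0, 0.0]
ft_force: [-1.1, -0.5, 3.6]
grip_width: 0.648
grasp_force: 39.3
```

```bash
python3 -c "
from h import *
force()"
```

```text
21.4 [0.6847 0.1584 0.2507] F [-1.3005 -0.4533  4.747 ]
```

The floor is reached at about 5 N. I ease off 0.4 mm, open, then rise.

>>> {"fn": "move_arm", "kwargs": {
  "plan": [0, 0, 0, 0, 0, -0.0004, 0.05, 0, 0, 0, 0, 0, -0.0004, 0.056, 0, 0, 0, 0, 0, -0.0004, 0.06, 0, 0, 0, 0, 0, -0.0004, 0.066, 0, 0, 0, 0, 0, -0.0004, 0.075, 0, 0, 0, 0, 0, -0.0004, 0.085, 0, 0, 0, 0, 0, -0.0004, 0.085, 0, 0, 0, 0, 0, -0.0004, 0.085, 0, 0, 0, 0, 0, -0.0004, 0.085],
  "squeeze": 20
}}

```text
clock: 22.52
position: [0.6846, 0.1584, 0.2508]
ee_rot: [-0.143, 0.99, 0.0, 0.0]
ft_force: [-0.1, -0.6, -0.0]
grip_width: 1.0
grasp_force: 0.0
```

>>> {"fn": "move_arm", "kwargs": {
  "plan": [0, 0, 0, 0, 0, -0.015, 0.085, 0, 0, 0, 0, 0, -0.035, 0.085, 0, 0, 0, 0, 0, -0.06, 0.085, 0, 0, 0, 0, 0, -0.09, 0.085, 0, 0, 0, 0, 0, -0.12, 0.085, 0, 0, 0, 0, 0, -0.15, 0.085, 0, 0, 0, 0, 0, -0.15, 0.085, 0, 0, 0, 0, 0, -0.15, 0.085]
}}

```text
clock: 23.52
position: [0.6845, 0.1583, 0.4013]
ee_rot: [-0.143, 0.99, 0.0, 0.0]
ft_force: [0.2, -0.1, -0.9]
grip_width: 0.995
grasp_force: 0.0
```

```bash
python3 - <<'E'
from h import *
force(3)
for n in ('wrist','side'):
    c=shot(n)
    for l in ('pack','pack_slot','pocket_floor'): print(n,l,[(round(r['conf'],2),w(c,r['position'])) for r in manip.tip_of(c,l)[:3]])
    for r in manip.silhouettes(c,'pack')[:1]:
        ys,xs=np.nonzero(r['pixels']);print(r['conf'],cv2.minAreaRect(np.c_[xs,ys].astype(np.float32)))
E
```

```text
23.675 [0.6845 0.1584 0.4   ] F [-0.2254 -0.3784  0.4136]
wrist pack [(0.8, array([0.6899, 0.1583, 0.0122]))]
wrist pack_slot [(0.78, array([0.6842, 0.1602, 0.0975]))]
wrist pocket_floor [(0.96, array([0.6833, 0.1586, 0.0136])), (0.86, array([0.5625, 0.1623, 0.008 ]))]
0.7 ((315.64068603515625, 184.8560028076172), (75.14494323730469, 37.410953521728516), 0.8814040422439575)
side pack [(0.74, array([0.6852, 0.1595, 0.0093]))]
side pack_slot [(0.72, array([0.6803, 0.1627, 0.1007]))]
side pocket_floor [(0.89, array([0.4299, 0.1953, 0.0107])), (0.84, array([0.6833, 0.1574, 0.0077])), (0.68, array([0.5644, 0.1571, 0.0068]))]
0.76 ((352.5, 182.5), (33.0, 17.0), 90.0)
```

The pack's origin reads z≈0.010 at (0.686,0.159), with the slot at z≈0.099 directly above. It stands upright on the floor and the gripper is clear.

```bash
python3 -c "
from workcell import manip
print(manip.hand_in())"
```

```text
the job is handed in; nothing more can be done
None
```

The pack is off the peg and standing upright on the floor of the largest grey pocket, slot at the top, with the gripper open and clear; the job was handed in at about 24 s, and the highest force read while the pack was on the peg was about 3 N.

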